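# Set up the pattern-wheel print carriage

## Robot

A 6-joint arm with a two-finger parallel gripper is mounted at the origin on the work surface. World frame = base frame: x ahead of the robot, y to its left, z up, the work surface at z = 0. Lengths are in mm, angles in rad, forces in N, time in s.
With the tool pointing down it reaches from about 250 to 775 mm from the base axis. Payload 4 kg.
Tool frame: the origin (TCP) lies midway between the tips of the shut fingers; the grasp point (between the pads) lies 19 mm behind it; z points along the fingers, y is the direction in which the jaws open and shut (so a half turn about z gives the same grasp; the last joint's range is limited). The gripper opens to 94 mm and grips with 3 to 60 N. Pads are 16 mm wide; open, the fingers measure 119 mm over their backs; the gripper's body (75 mm by 177 mm) begins 78 mm behind the grasp point.
Start: joints at [1.207, 0.087, 1.371, -0, 1.684, -0.103], TCP at [141.829, 531.418, 205.506] pointing down, gripper open.
Joint ranges: [-3.1, 3.1], [-0.76, 2.03], [0.27, 2.55], [-1.08, 4.22], [0.17, 2.65], [-2.57, 2.57]. Speed limits (rad/s): [2.79, 2.79, 3.14, 3.14, 3.14, 3.14].

## Interface

Orientations are given as a unit quaternion [x, y, z, w].
In Python, from plant import robot, viewer, job gives the robot as it stands.
- The arm moves only by the shell command python3 -m handwheel 'ROWS' [FORCE]. ROWS is JSON, a list of rows, each a list of 7 numbers: the closure, from 0 (fully open) to 1 (shut), then the shift along the tool's x, y, z in cm, then the turn, a rotation vector about the tool's x, y, z in rad. A call has 1 to 10 rows; each row is the pose to reach, as a shift and turn from the pose commanded when the call began, along the tool's axes at that moment; what a row does not reach only later rows make up. A row lasts 1/8 s, in which the tool goes at most 62.5 mm and 10.7 degrees, less where a joint would pass 70% of its speed; a pose out of reach is approached as far as the arm can. A call with a gripper value outside its range is refused whole. The fingers move at their own pace and stop on an object; FORCE is the grip in N (left out, the last holds). Time passes only in rows, so rows that repeat a pose let the fingers close. It gives the time, the measured TCP pose, the force and the opening at its end, in the units of the state.
- robot.get_state(): the state, without advancing time (a new reading comes with each control period).
- viewer.grab_frame(name): name is "side" or "top" or "wrist"; returns (picture, depth): 420x560x3 uint8, red, green, blue; 420x560 float32, mm along the optical axis (not along the pixel's ray), 0 where there is no reading.
- viewer.camera_model(name): a dict with "fx", "fy", "cx", "cy" (pixels), "view" (4x4, takes a point from world to camera coordinates); the wrist camera has in their place "mount" (4x4, takes a point from camera to tool coordinates, whose origin is the TCP and whose axes are the flange's). Camera axes: x right, y down, z forward; pixel columns grow to the right and rows downward; lengths in mm; the calibration is good to about 2 mm. A picture is of the moment at which its call begins: read the wrist's pose just before it. camera_model takes no time and is no camera call.
- job.sign_off(): hands the job in, once; it reports no verdict.
The state is a dict: "t": time; "q": joint angles; "joint_vel": joint speeds; "joint_torque": joint torques, N m; "tcp_pos": TCP position; "tool_rot": TCP orientation; "wrist_force": force on the tool from outside, world axes, zero at the start; "moment": the same for the moment, N m; "opening": finger opening in mm.
Only numpy, scipy, OpenCV 4.12 (cv2) and the standard library are available. Lean on these libraries where they do the work, as an engineer would, in place of code of your own. Each camera call takes 0.05 s, during which the arm holds its last target. There are 200 camera calls.

## Task

Set up the print carriage: while it is still clamped at its right-hand stop, fit each pattern wheel, hub up and fully home, on the spindle whose two keys line up with its keyways; a wheel that matches no spindle goes flat, hub up, in the middle of the plywood tray. Once the fitting wheels are on, turn the clamp knob to free the carriage, slide it across to its left-hand stop, and turn the knob fully back to clamp it there. Leave the other studio things where they are; not every wheel is there each time.

Things in the scene. Friction and masses are not known exactly. Their poses are not given: they have to be found in the camera images.
- wheel_180: pattern wheel, two keyways 180 degrees apart, at +90 and -90 degrees from its own +x. Wooden disc 98 mm wide, 20 thick, under an aluminium hub 60 wide; total height 56: grip the hub's upper 36 mm. Bore 40; keyways 11 wide, cut through the hub's wall, full height. 0.2 to 0.37 kg. Origin: centre of the underside, z up through the hub. Fits spindle_180 (either way round).
- wheel_120: pattern wheel, two keyways 120 degrees apart, at +60 and -60 degrees from its own +x. Wooden disc 98 mm wide, 20 thick, under an aluminium hub 60 wide; total height 56: grip the hub's upper 36 mm. Bore 40; keyways 11 wide, cut through the hub's wall, full height. 0.2 to 0.37 kg. Origin: centre of the underside, z up through the hub. Fits spindle_120.
- wheel_60: pattern wheel, two keyways 60 degrees apart, at +30 and -30 degrees from its own +x. Wooden disc 98 mm wide, 20 thick, under an aluminium hub 60 wide; total height 56: grip the hub's upper 36 mm. Bore 40; keyways 11 wide, cut through the hub's wall, full height. 0.2 to 0.37 kg. Origin: centre of the underside, z up through the hub. Fits spindle_60.
- wheel_90: pattern wheel, two keyways 90 degrees apart, at +45 and -45 degrees from its own +x. Wooden disc 98 mm wide, 20 thick, under an aluminium hub 60 wide; total height 56: grip the hub's upper 36 mm. Bore 40; keyways 11 wide, cut through the hub's wall, full height. 0.2 to 0.37 kg. Origin: centre of the underside, z up through the hub. Fits none of the spindles.
- spindle_180 (a point): foot of the right-hand spindle, keys 180 degrees apart, at +90 and -90 degrees from this point's +x: on its axis, on the carriage's top face (30 mm above the table), where a home wheel's origin comes; z up. Post 36 mm wide, 64 high, top 8 mm tapered; keys 7 wide, reach 25 mm from the axis, rise 44 mm: a wheel not lined up rests on them. Spindles stand 110 mm apart
- spindle_120 (a point): foot of the middle spindle, keys 120 degrees apart, at +60 and -60 degrees from this point's +x: on its axis, on the carriage's top face (30 mm above the table), where a home wheel's origin comes; z up. Post 36 mm wide, 64 high, top 8 mm tapered; keys 7 wide, reach 25 mm from the axis, rise 44 mm: a wheel not lined up rests on them. Spindles stand 110 mm apart
- spindle_60 (a point): foot of the left-hand spindle, keys 60 degrees apart, at +30 and -30 degrees from this point's +x: on its axis, on the carriage's top face (30 mm above the table), where a home wheel's origin comes; z up. Post 36 mm wide, 64 high, top 8 mm tapered; keys 7 wide, reach 25 mm from the axis, rise 44 mm: a wheel not lined up rests on them. Spindles stand 110 mm apart
- carriage (a joint): travel (m) of the carriage, an aluminium plate 130 x 345 mm with the three spindles, along its rail: 0 at the right stop where it starts, 0.12 at the left stop (rail's +y). Slides with 2 N of friction once free; a lock bolt worked by the knob stands in one of two notches in its front edge, one for each stop, and holds it to within 3 mm.
- carriage_grip (a point): grip point of the carriage's dark wooden handle: upright block 40 (x) x 16 (y) x 56 mm on the carriage's front edge, at its left; its top is 22 mm above this point, 86 mm above the table. Axes as the rail's; the carriage slides along y. The nearest spindle is 92 mm away.
- clamp_knob (a joint): angle of the clamp knob, rad: 0 clamped, 1.4 free, with stops at both; grows counter-clockwise seen from above; stays where it is left (0.06 N m). The bolt clears its notch beyond about 1.1. It can be clamped only with the carriage at one of its stops.
- clamp_grip (a point): on the upright axis of the clamp knob, at the height to grip, in front of the carriage. The knob's black bar is 56 mm long along this point's y, 14 mm thick along its x, and reaches from 16 mm below to 18 mm above the point; the axes turn with the knob.
- rail: base of the carriage's rail, 120 x 500 mm, fixed to the table; origin: centre of its underside; y along the rail (to the left, the direction of travel), x away from the robot.
- tray: plywood tray, 150 x 150 x 22 mm outside, walls and floor 5 mm, fixed; origin: centre of its underside.
- tape_roll: roll of tape, 84 mm across, 24 mm high, bystander
- paint_tub: open clear tub, 104 mm across, 70 mm high, bystander
- ink_jar: ink jar, 52 mm across, 70 mm high, bystander
- stamp_block: hand stamp, 90 x 70 mm, 60 mm high, bystander
Things that resemble listed ones, but are neither listed nor needed, are in the scene too. Leave any pink look-alike of the wheel_90 alone.

How it is judged (in metres and radians):
On the way, in this order (a step that is already met when the one before it is completed fails the run):
1. every fitting wheel is home on its spindle, the carriage still clamped at the right stop (horizontal distance between wheel_180 and spindle_180 below 0.005 m and z of wheel_180 in the frame of spindle_180 below 0.004 m and angle between each of wheel_180, wheel_120, wheel_60's own z axis and vertical below 0.06 rad and horizontal distance between wheel_120 and spindle_120 below 0.005 m and z of wheel_120 in the frame of spindle_120 below 0.004 m and horizontal distance between wheel_60 and spindle_60 below 0.005 m and z of wheel_60 in the frame of spindle_60 below 0.004 m and value of joint clamp_knob below 0.25 rad and value of joint carriage below 0.01 m), for 0.2 s.
2. the clamp knob is turned free, the carriage still at the right stop (value of joint clamp_knob above 1.15 rad and value of joint carriage below 0.012 m), for 0.1 s.
3. the carriage is at the left stop (value of joint carriage above 0.114 m), for 0.2 s.
At the end, for the whole second after the job is handed in: each fitting wheel present is on its spindle (within 5 mm of its axis, underside within 4 mm of the carriage's face, upright); wheel_90, if present, lies flat in the tray within 25 mm of its middle; the carriage is within 8 mm of the left stop, the clamp knob below 0.25 rad, all at rest (horizontal distance between wheel_180 and spindle_180 below 0.005 m and z of wheel_180 in the frame of spindle_180 below 0.004 m and angle between each of wheel_180, wheel_120, wheel_60's own z axis and vertical below 0.06 rad and horizontal distance between wheel_120 and spindle_120 below 0.005 m and z of wheel_120 in the frame of spindle_120 below 0.004 m and horizontal distance between wheel_60 and spindle_60 below 0.005 m and z of wheel_60 in the frame of spindle_60 below 0.004 m and x of wheel_90 in the frame of tray between -0.025 and 0.025 m and y of wheel_90 in the frame of tray between -0.025 and 0.025 m and z of wheel_90 in the frame of tray below 0.012 m and angle between wheel_90's own z axis and vertical below 0.1 rad and value of joint clamp_knob below 0.25 rad and value of joint carriage above 0.112 m and linear speed of each of wheel_180, wheel_120, wheel_60, wheel_90 below 0.02 m/s and velocity of joint carriage below 0.02 m/s); the robot touches nothing.
It fails at once if a bystander is pushed more than 40 mm (distance of any of tape_roll, paint_tub, ink_jar, stamp_block from where it was at the start of the episode above 0.04 m).
Of wheel_180, wheel_120, wheel_60, wheel_90 only 3 to 4 are there at a start; the rules pass over those that are not, and their reading is None.
At some moment in a run one of wheel_180, wheel_120, wheel_60, wheel_90 may be knocked a few centimetres aside while the robot is not near it.
Once in a run the grip may slacken for a moment while it holds something.
It also fails if it takes over 208 s, if anything falls off the work surface, if the arm or the gripper's body presses on something with over 40 N, if the wrist force passes 120 N, or if a joint passes its speed limit or range.

## Working session

There is one attempt and no reset: what is moved stays moved. The work goes in short steps, Python scripts to look and compute and a shell command to move; the robot and the scene stay as the last step left them, time stands still between calls to the robot, and variables do not carry over. Pictures are saved under pics/ and viewed, about 12 in all and at most 16, crops included, and the job is handed in when it is done.

```bash
mkdir -p pics; ls
cat > h.py <<'E'
import numpy as np, cv2
from plant import robot, viewer, job
from scipy.spatial.transform import Rotation as R
def grab(n,save=None):
    s=robot.get_state(); im,d=viewer.grab_frame(n); m=viewer.camera_model(n)
    if n=="wrist":
        T=np.eye(4);T[:3,:3]=R.from_quat(s["tool_rot"]).as_matrix();T[:3,3]=s["tcp_pos"]
        C=T@np.array(m["mount"])
    else: C=np.linalg.inv(np.array(m["view"]))
    if save: cv2.imwrite(f"pics/{save}.png",im[:,:,::-1]); np.savez(f"pics/{save}.npz",im=im,d=d,C=C,K=[m[k] for k in("fx","fy","cx","cy")])
    return im,d,C,[m[k] for k in("fx","fy","cx","cy")]
def load(s):
    z=np.load(f"pics/{s}.npz"); return z["im"],z["d"],z["C"],z["K"]
def pl(u,v,z,C,K):
    r=C[:3,:3]@np.array([(u-K[2])/K[0],(v-K[3])/K[1],1]); return C[:3,3]+r*(z-C[2,3])/r[2]
def cloud(d,C,K):
    v,u=np.mgrid[:d.shape[0],:d.shape[1]]
    P=np.stack([(u-K[2])/K[0]*d,(v-K[3])/K[1]*d,d],-1)@C[:3,:3].T+C[:3,3]; P[d==0]=np.nan; return P
E
python3 - <<'E'
from h import *
for n in("top","side"): 
    im,d,C,K=grab(n,n+"0"); print(n,C.round(3),K)
s=robot.get_state(); print(s)
print(viewer.camera_model("wrist"))
E
```

```text
pics
top [[-0.000000e+00 -9.940000e-01  1.070000e-01  4.819980e+02]
 [-1.000000e+00 -2.000000e-03 -1.700000e-02  1.395000e+00]
 [ 1.700000e-02 -1.070000e-01 -9.940000e-01  1.262428e+03]
 [ 0.000000e+00  0.000000e+00  0.000000e+00  1.000000e+00]] [406.83231499012595, 406.83231499012595, 272.7782332373993, 207.5685281482392]
side [[-9.990000e-01 -2.700000e-02  2.600000e-02  5.537030e+02]
 [-3.700000e-02  7.830000e-01 -6.210000e-01  1.047985e+03]
 [-3.000000e-03 -6.210000e-01 -7.840000e-01  1.411360e+03]
 [ 0.000000e+00  0.000000e+00  0.000000e+00  1.000000e+00]] [534.1876392570788, 534.1876392570788, 275.33143034332676, 215.50764096643283]
{'t': 0.1, 'q': array([ 1.20691800e+00,  8.78671166e-02,  1.37208010e+00, -8.21764149e-06,
        1.68360030e+00, -1.03109805e-01]), 'joint_vel': array([-9.85454159e-05, -5.05236652e-04, -3.67380615e-03,  2.17562171e-03,
       -4.30912302e-04, -1.19848409e-03]), 'joint_torque': array([ 2.60725603e-03, -3.41254592e+01, -3.03300261e+01,  7.19662732e-02,
        3.04382737e-02, -1.00194500e-04]), 'tcp_pos': array([141.64012274, 530.94263142, 204.44054218]), 'tool_rot': array([ 1.30015545e-01,  9.91511474e-01, -9.51850798e-04, -2.22183548e-04]), 'wrist_force': array([-0.1651665 , -0.28889716, -0.04131133]), 'moment': array([-0.02626681,  0.00571681, -0.00758847]), 'opening': 93.93702003637259}
{'fx': 312.8537497261989, 'fy': 312.8537497261989, 'cx': 282.67735890269, 'cy': 207.48750576508314, 'mount': array([[ 9.95618497e-04, -9.65265469e-01, -2.61269179e-01,
         7.52357725e+01],
       [ 9.99999147e-01,  1.18197155e-03, -5.56126363e-04,
        -4.32689234e-01],
       [ 8.45622312e-04, -2.61268403e-01,  9.65265822e-01,
        -1.79485099e+02],
       [ 0.00000000e+00,  0.00000000e+00,  0.00000000e+00,
         1.00000000e+00]])}
```

View pics/top0.png

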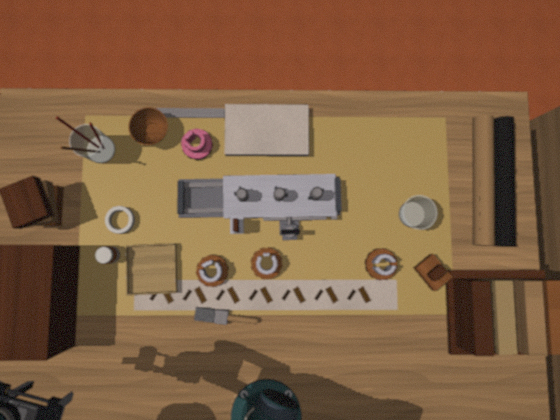

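View pics/side0.png

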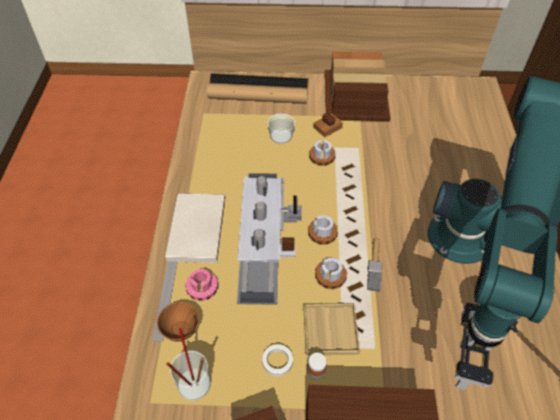

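The top view shows three brown wheels at (212,270), (266,263) and (382,263). The pink look-alike is at (197,143), the tray at (152,269), the carriage at (281,195), the knob at (290,228) and the handle at (237,225). Next I'll measure rough positions and enlarge these areas.

Run:
```python
from h import *
im,d,C,K=load("top0"); P=cloud(d,C,K); print(np.nanmedian(P[270:300,100:420,2]))
for n,u,v,lo,hi,r in [("A",212,270,50,62,14),("B",266,263,50,62,14),("C",382,263,50,62,14),("sp180",317,193,85,100,10),("sp120",280,193,85,100,10),("sp60",242,193,85,100,10),("knob",290,228,40,200,14),("handle",237,225,70,95,12)]:
    Q=P[v-r:v+r,u-r:u+r].reshape(-1,3); Q=Q[(Q[:,2]>lo)&(Q[:,2]<hi)]
    print(n,len(Q),Q.mean(0).round(1),Q.min(0).round(0),Q.max(0).round(0)) if len(Q) else print(n,"none")
cr=[cv2.resize(im[v-22:v+22,u-29:u+29],(400,300),interpolation=cv2.INTER_CUBIC) for u,v in((212,270),(266,263),(382,263))]
cr.append(cv2.resize(im[150:249,215:347],(400,300),interpolation=cv2.INTER_CUBIC))
cv2.imwrite("pics/m0.png",np.vstack([np.hstack(cr[:2]),np.hstack(cr[2:])])[:,:,::-1])
```

```text
2.601098827304895
A 177 [421.7 164.2  56.4] [395. 135.  50.] [456. 196.  62.]
B 169 [443.7   0.9  56.9] [418. -29.  51.] [477.  30.  62.]
C 185 [ 443.6 -348.5   56.6] [ 415. -380.   51.] [ 474. -319.   62.]
sp180 112 [ 652.6 -146.2   92.3] [ 636. -163.   85.] [ 669. -130.  100.]
sp120 112 [651.  -36.8  92.7] [635. -55.  85.] [669. -19.  99.]
sp60 113 [648.5  72.2  92.5] [633.  56.  85.] [665.  88.  99.]
knob 128 [539.5 -68.2  66.8] [527. -96.  40.] [554. -41.  81.]
handle 81 [558.8  91.5  86.5] [540.  84.  80.] [577.  99.  93.]
```

View pics/m0.png

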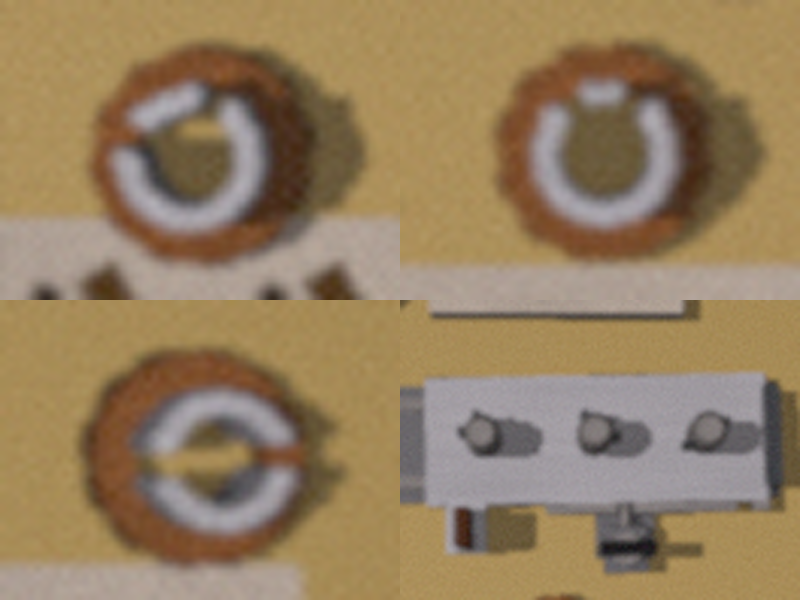

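```bash
cat >> h.py <<'E'
def go(x,y,z,yaw=None):
    """shift (cm, tool axes) and turn about tool z from the current pose to world target; yaw = direction of tool x, deg"""
    s=robot.get_state(); M=R.from_quat(s["tool_rot"]).as_matrix()
    y0=np.degrees(np.arctan2(M[1,0],M[0,0]))
    c=M.T@(np.array([x,y,z])-s["tcp_pos"])/10
    t=0 if yaw is None else -np.radians((yaw-y0+180)%360-180)
    print("go",c.round(2),"rz",round(t,3),"| yaw",y0.round(2),"tcp",s["tcp_pos"].round(1),"tilt",M[:2,2].round(4),"q1,6",s["q"][[0,5]].round(2),"t",round(s["t"],2))
E
python3 -c "
from h import *
go(450,150,235,180)"
```

```text
go [-39.61 -28.86  -3.01] rz -0.261 | yaw 165.06 tcp [141.6 530.9 204.4] tilt [-0.0007 -0.0018] q1,6 [ 1.21 -0.1 ] t 0.1
```

```bash
python3 -m handwheel '[[0,-39.6,-28.9,-3,0,0,-0.261],[0,-39.6,-28.9,-3,0,0,-0.261],[0,-39.6,-28.9,-3,0,0,-0.261],[0,-39.6,-28.9,-3,0,0,-0.261],[0,-39.6,-28.9,-3,0,0,-0.261],[0,-39.6,-28.9,-3,0,0,-0.261],[0,-39.6,-28.9,-3,0,0,-0.261],[0,-39.6,-28.9,-3,0,0,-0.261],[0,-39.6,-28.9,-3,0,0,-0.261],[0,-39.6,-28.9,-3,0,0,-0.261]]'; python3 -c "
from h import *
go(690,-40,240,180)"
```

```text
t: 1.35
tcp_pos: [449.4, 150.3, 235.0]
tool_rot: [0.0, 1.0, 0.0, -0.001]
wrist_force: [0.5, 0.2, 0.2]
opening: 93.8
go [-24.06 -19.03  -0.55] rz -0.0 | yaw 179.99 tcp [449.4 150.3 235. ] tilt [-0.0015  0.0005] q1,6 [ 0.2  -1.37] t 1.35
```

```bash
python3 -m handwheel '[[0,-24,-19,-0.5,0,0,0],[0,-24,-19,-0.5,0,0,0],[0,-24,-19,-0.5,0,0,0],[0,-24,-19,-0.5,0,0,0],[0,-24,-19,-0.5,0,0,0],[0,-24,-19,-0.5,0,0,0],[0,-24,-19,-0.5,0,0,0]]'; python3 -c "
from h import *
grab('wrist','w1');go(690,-40,240,180)"
```

```text
t: 2.22
tcp_pos: [689.5, -37.6, 240.0]
tool_rot: [-0.001, 1.0, 0.001, -0.001]
wrist_force: [-0.0, 0.4, 0.2]
opening: 94.3
go [-0.07 -0.25  0.11] rz 0.003 | yaw -179.83 tcp [689.3 -37.5 241.1] tilt [0.0002 0.0006] q1,6 [-0.14 -1.71] t 2.27
```

View pics/w1.png

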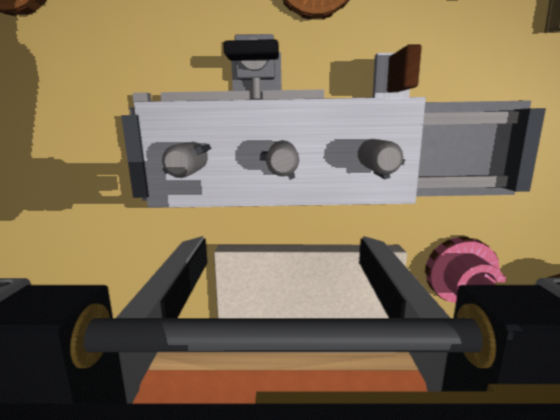

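Run:
```python
from h import *
im,d,C,K=load("w1"); P=cloud(d,C,K)
a=im[130:190,155:215];b=im[130:190,255:315];c=im[130:190,355:415]
m=np.hstack([cv2.resize(x,(266,266),interpolation=cv2.INTER_CUBIC) for x in(a,b,c)])
g=cv2.cvtColor(m,cv2.COLOR_RGB2GRAY); m2=cv2.createCLAHE(4,(4,4)).apply(g)
h=np.hstack([cv2.resize(np.nan_to_num(P[130:190,s:s+60,2]),(266,266),interpolation=0) for s in(155,255,355)])
h=cv2.applyColorMap(np.clip((h-20)*3,0,255).astype(np.uint8),cv2.COLORMAP_JET)
cv2.imwrite("pics/m1.png",np.vstack([m[:,:,::-1],h]))
for s in(155,255,355):
    Q=P[130:190,s:s+60].reshape(-1,3);t=Q[(Q[:,2]>88)];k=Q[(Q[:,2]>45)&(Q[:,2]<80)]
    print(t.mean(0).round(1),len(t),np.nanmax(t[:,2]),k.mean(0).round(1),len(k))
```

```text
[ 652.8 -147.5   92.9] 760 96.58954216430402 [ 648.3 -135.7   65.4] 313
[650.6 -39.4  92.7] 762 96.45504894822409 [650.9 -45.4  69.3] 130
[648.6  69.1  92.7] 762 96.6052916350352 [649.5  61.7  63.9] 313
```

View pics/m1.png

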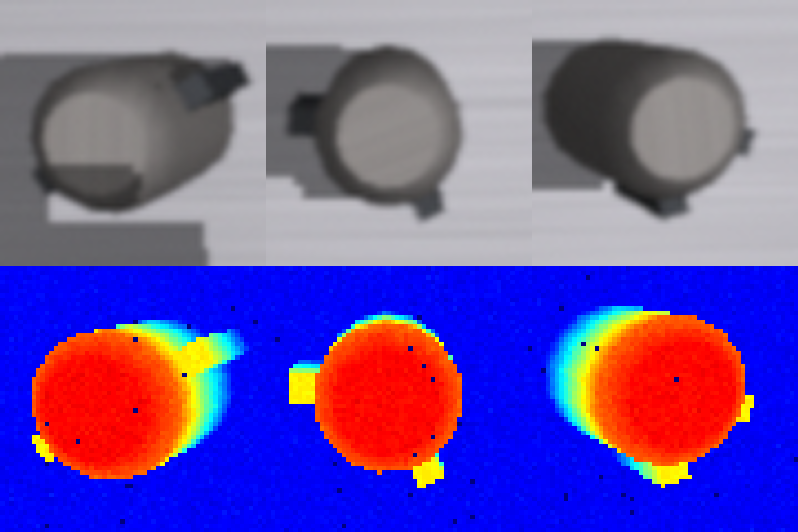

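```bash
cat >> h.py <<'E'
def keys(P,cx,cy,lo=66,hi=80,r0=18.5,r1=27):
    Q=P.reshape(-1,3); dx=Q[:,0]-cx;dy=Q[:,1]-cy;r=np.hypot(dx,dy)
    m=(Q[:,2]>lo)&(Q[:,2]<hi)&(r>r0)&(r<r1); a=np.degrees(np.arctan2(dy,dx))[m]
    return sorted(a.round(0))
E
python3 - <<'E'
from h import *
im,d,C,K=load("w1"); P=cloud(d,C,K)
for c in((652.8,-147.5),(650.6,-39.4),(648.6,69.1)): print(keys(P,*c))
E
```

```text
[np.float64(-68.0), np.float64(-67.0), np.float64(-66.0), np.float64(-65.0), np.float64(-64.0), np.float64(-63.0), np.float64(-62.0), np.float64(-61.0), np.float64(-61.0), np.float64(-60.0), np.float64(-58.0), np.float64(-58.0), np.float64(-57.0), np.float64(-55.0), np.float64(-55.0), np.float64(-53.0), np.float64(110.0), np.float64(111.0), np.float64(111.0), np.float64(112.0), np.float64(112.0), np.float64(113.0), np.float64(113.0), np.float64(114.0), np.float64(114.0), np.float64(114.0), np.float64(115.0), np.float64(115.0), np.float64(116.0), np.float64(117.0), np.float64(117.0), np.float64(117.0), np.float64(118.0), np.float64(118.0), np.float64(118.0), np.float64(119.0), np.float64(119.0), np.float64(120.0), np.float64(121.0), np.float64(121.0), np.float64(122.0), np.float64(122.0), np.float64(122.0), np.float64(122.0), np.float64(123.0), np.float64(124.0), np.float64(124.0), np.float64(124.0), np.float64(125.0), np.float64(125.0), np.float64(126.0), np.float64(126.0), np.float64(126.0), np.float64(127.0), np.float64(127.0), np.float64(128.0), np.float64(128.0), np.float64(128.0
[... 1564 characters left out ...]
p.float64(13.0), np.float64(13.0), np.float64(13.0), np.float64(14.0), np.float64(16.0), np.float64(16.0), np.float64(16.0), np.float64(17.0), np.float64(18.0), np.float64(19.0), np.float64(19.0), np.float64(20.0), np.float64(20.0), np.float64(22.0), np.float64(22.0), np.float64(23.0), np.float64(23.0), np.float64(25.0), np.float64(25.0), np.float64(25.0), np.float64(27.0), np.float64(27.0), np.float64(28.0), np.float64(28.0), np.float64(29.0), np.float64(69.0), np.float64(70.0), np.float64(71.0), np.float64(73.0), np.float64(73.0), np.float64(75.0), np.float64(76.0), np.float64(77.0), np.float64(78.0), np.float64(79.0), np.float64(81.0), np.float64(81.0), np.float64(83.0), np.float64(83.0)]
```

Run:
```python
from h import *
im,d,C,K=load("top0"); P=cloud(d,C,K); print(np.nanmedian(P[110:150,235:300,2]),np.nanmax(P[100:160,180:320,2]))
go(728,-40,165,180); go(728,-147,165,180)
```

```text
31.11912224378102 63.003301824728396
go [-3.87 -0.27  7.61] rz 0.003 | yaw -179.83 tcp [689.3 -37.5 241.1] tilt [0.0002 0.0006] q1,6 [-0.14 -1.71] t 2.27
go [ -3.84 -10.97   7.61] rz 0.003 | yaw -179.83 tcp [689.3 -37.5 241.1] tilt [0.0002 0.0006] q1,6 [-0.14 -1.71] t 2.27
```

```bash
S='from h import *
import sys
grab("wrist",sys.argv[1]);go(728,-40,165,180)'; python3 -m handwheel '[[0,-3.9,-11,7.6,0,0,0],[0,-3.9,-11,7.6,0,0,0],[0,-3.9,-11,7.6,0,0,0],[0,-3.9,-11,7.6,0,0,0],[0,-3.9,-11,7.6,0,0,0]]'|grep tcp; python3 -c "$S" s180
python3 -m handwheel '[[0,0,10.7,0,0,0,0],[0,0,10.7,0,0,0,0],[0,0,10.7,0,0,0,0],[0,0,10.7,0,0,0,0],[0,0,10.7,0,0,0,0]]'|grep tcp;python3 -c "$S" s120
python3 -m handwheel '[[0,0,10.9,0,0,0,0],[0,0,10.9,0,0,0,0],[0,0,10.9,0,0,0,0],[0,0,10.9,0,0,0,0],[0,0,10.9,0,0,0,0]]'|grep tcp;python3 -c "$S" s60
cat >> h.py <<'E'
def cluster(a):
    a=np.sort(np.array(a,float)); 
    if not len(a): return []
    g=np.split(a,np.where(np.diff(a)>12)[0]+1)
    if len(g)>1 and a[0]+360-a[-1]<12: g[-1]=np.r_[g[-1],g[0]+360]; g=g[1:]
    return [(x.mean().round(1),((x.min()+x.max())/2).round(1),len(x)) for x in g if len(x)>3]
E
python3 - <<'E'
from h import *
for n in("s180","s120","s60"):
    im,d,C,K=load(n); P=cloud(d,C,K); c0=C[:2,3]; Q=P.reshape(-1,3)
    t=Q[(Q[:,2]>85)&(Q[:,2]<100)&(np.hypot(*(Q[:,:2]-c0).T)<40)]
    (cx,cy),_=cv2.minEnclosingCircle(t[:,:2].astype(np.float32)); c=t.mean(0)
    print(n,c0.round(1),c.round(1),(cx,cy),cluster(keys(P,c[0],c[1])))
    # carriage plate yaw
    m=(np.abs(P[:,:,2]-30)<5).astype(np.uint8)
    b=max(cv2.findContours(m,0,1)[0],key=cv2.contourArea); print(cv2.minAreaRect(b))
E
```

```text
tcp_pos: [729.5, -147.7, 167.7]
go [ 0.13 10.78  0.27] rz 0.003 | yaw -179.85 tcp [ 729.6 -147.7  167.8] tilt [ 0.0043 -0.0005] q1,6 [-0.28 -1.85] t 2.95
tcp_pos: [729.0, -43.9, 165.1]
go [ 0.1   0.41 -0.02] rz -0.001 | yaw 179.93 tcp [729.  -44.1 164.8] tilt [ 0.0005 -0.0003] q1,6 [-0.14 -1.71] t 3.62
tcp_pos: [729.1, 64.0, 164.4]
go [  0.09 -10.41  -0.05] rz -0.002 | yaw 179.87 tcp [729.1  64.1 164.5] tilt [ 0.     -0.0002] q1,6 [ 0.01 -1.56] t 4.3
s180 [ 653.4 -148.4] [ 653.1 -149.1   92. ] (653.392578125, -149.1669158935547) [(np.float64(-59.5), np.float64(-59.5), 65), (np.float64(119.1), np.float64(119.5), 68)]
((385.34722900390625, 92.22113800048828), (185.68045043945312, 349.0511474609375), 89.10482788085938)
s120 [653.5 -44.3] [651.1 -39.2  92. ] (651.2442016601562, -39.11090087890625) [(np.float64(-93.0), np.float64(-93.0), 63), (np.float64(26.9), np.float64(27.0), 64)]
((284.9578552246094, 92.54865264892578), (187.2049560546875, 377.9116516113281), 88.90357208251953)
s60 [653.8  63.7] [649.1  70.7  92. ] (649.2050170898438, 70.84107208251953) [(np.float64(16.7), np.float64(17.0), 68), (np.float64(76.6), np.float64(76.5), 66)]
((177.49996948242188, 94.49998474121094), (354.99993896484375, 188.99996948242188), 0.0)
```

```bash
python3 -c "
from h import *
go(497,164,130,180)"
```

```text
go [23.23  9.94  3.44] rz -0.002 | yaw 179.87 tcp [729.1  64.1 164.5] tilt [ 0.     -0.0002] q1,6 [ 0.01 -1.56] t 4.3
```

```bash
S='from h import *
import sys
grab("wrist",sys.argv[1]);go(519,2,130,180);go(519,-348,130,180)'
python3 -m handwheel '[[0,12,5,0,0,0,0],[0,12,5,0,0,0,0],[0,23.2,10,3.4,0,0,0],[0,23.2,10,3.4,0,0,0],[0,23.2,10,3.4,0,0,0],[0,23.2,10,3.4,0,0,0],[0,23.2,10,3.4,0,0,0],[0,23.2,10,3.4,0,0,0]]'|grep tcp; python3 -c "$S" wA
python3 -m handwheel '[[0,-2.2,-16.2,0,0,0,0],[0,-2.2,-16.2,0,0,0,0],[0,-2.2,-16.2,0,0,0,0],[0,-2.2,-16.2,0,0,0,0],[0,-2.2,-16.2,0,0,0,0],[0,-2.2,-16.2,0,0,0,0],[0,-2.2,-16.2,0,0,0,0]]'|grep tcp;python3 -c "$S" wB
cat >> h.py <<'E'
def wheel(n,R0=45,zt=56):
    im,d,C,K=load(n); P=cloud(d,C,K); c0=C[:2,3]; Q=P.reshape(-1,3)
    t=Q[(Q[:,2]>zt-8)&(Q[:,2]<zt+8)&(np.hypot(*(Q[:,:2]-c0).T)<R0)]
    c,r=cv2.minEnclosingCircle(t[:,:2].astype(np.float32))
    # slots: angles at r 22..28 with no hub-top points
    a=np.degrees(np.arctan2(t[:,1]-c[1],t[:,0]-c[0]));rr=np.hypot(t[:,1]-c[1],t[:,0]-c[0]);a=np.sort(a[(rr>22)&(rr<28)])
    g=np.diff(np.r_[a,a[0]+360]);i=np.where(g>10)[0]
    print(n,"centre",np.round(c,1),"r",round(r,1),"slots",[(round(a[k]+g[k]/2,1),round(g[k],1)) for k in i])
E
python3 -c "
from h import *
wheel('wA');wheel('wB')"
```

```text
tcp_pos: [498.7, 165.5, 131.2]
go [ -2.08 -16.36   0.1 ] rz -0.001 | yaw 179.93 tcp [498.4 165.6 131. ] tilt [0.0012 0.0002] q1,6 [ 0.21 -1.36] t 5.35
go [ -2.12 -51.36   0.09] rz -0.001 | yaw 179.93 tcp [498.4 165.6 131. ] tilt [0.0012 0.0002] q1,6 [ 0.21 -1.36] t 5.35
tcp_pos: [518.9, 5.2, 130.5]
go [-0.01 -0.31  0.05] rz 0.002 | yaw -179.89 tcp [518.9   5.1 130.5] tilt [0.0001 0.0001] q1,6 [-0.1  -1.67] t 6.28
go [  0.06 -35.31   0.05] rz 0.002 | yaw -179.89 tcp [518.9   5.1 130.5] tilt [0.0001 0.0001] q1,6 [-0.1  -1.67] t 6.28
wA centre [425.4 163.7] r 32.1 slots [(np.float64(-23.2), np.float64(23.6)), (np.float64(71.7), np.float64(24.6))]
wB centre [447.6  -1.5] r 31.7 slots [(np.float64(-28.2), np.float64(22.8)), (np.float64(34.7), np.float64(24.5))]
```

```bash
cat >> h.py <<'E'
from scipy.optimize import least_squares
def wheel(n,c0=None,R0=42,zt=56,show=None):
    im,d,C,K=load(n); 
    P=cloud(d,C,K); c0=C[:2,3] if c0 is None else c0
    m=(np.abs(P[:,:,2]-zt)<7)&(np.hypot(P[:,:,0]-c0[0],P[:,:,1]-c0[1])<R0)
    m=cv2.morphologyEx(m.astype(np.uint8),cv2.MORPH_OPEN,np.ones((3,3)))
    cs,_=cv2.findContours(m,0,1)
    E=np.vstack([x[:,0] for x in cs]); h=cv2.convexHull(E)[:,0]
    W=np.array([pl(u,v,zt,C,K)[:2] for u,v in h])
    f=least_squares(lambda p:np.hypot(*(W-p[:2]).T)-p[2],[*W.mean(0),30],loss="soft_l1"); c=f.x
    v,u=np.nonzero(m); t=np.array([pl(a,b,zt,C,K)[:2] for a,b in zip(u,v)])-c[:2]
    a=np.degrees(np.arctan2(t[:,1],t[:,0]));rr=np.hypot(*t.T);a=np.sort(a[(rr>22.5)&(rr<27.5)])
    g=np.diff(np.r_[a,a[0]+360]);i=np.where(g>12)[0]
    print(n,"centre",c[:2].round(1),"r",c[2].round(1),"slots",[(round(a[k]+g[k]/2,1),round(g[k],1)) for k in i])
    if show:
        o=cv2.resize(im[v.min()-25:v.max()+25,u.min()-25:u.max()+25],None,fx=4,fy=4,interpolation=2); cv2.imwrite(f"pics/{show}.png",o[:,:,::-1])
E
python3 -c "
from h import *
wheel('wA',show='wAc');wheel('wB',show='wBc')
a=cv2.imread('pics/wAc.png');b=cv2.imread('pics/wBc.png');cv2.imwrite('pics/wAB.png',np.hstack([cv2.resize(a,(400,400)),cv2.resize(b,(400,400))]))"
```

```text
wA centre [424.5 163.6] r 30.8 slots [(np.float64(-22.5), np.float64(23.9)), (np.float64(69.9), np.float64(24.1))]
wB centre [447.2  -1.2] r 30.9 slots [(np.float64(-28.1), np.float64(24.0)), (np.float64(33.3), np.float64(25.0))]
```

View pics/wAB.png

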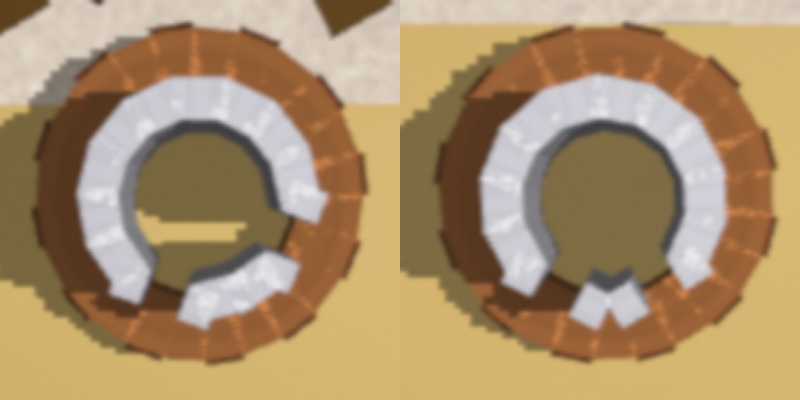

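A at (212,270) has keyways about 92° apart, so it is wheel_90. B at (266,263) has them about 61° apart, so it is wheel_60. C at (382,263) is the 180° wheel, and wheel_120 is absent. The crop confirms A and B: brown discs, and slots at the lower and right sides for A and at the bottom for B. Next I'll look at C.

```bash
python3 -m handwheel '[[0,0,-35.3,0,0,0,0],[0,0,-35.3,0,0,0,0],[0,0,-35.3,0,0,0,0],[0,0,-35.3,0,0,0,0],[0,0,-35.3,0,0,0,0],[0,0,-35.3,0,0,0,0],[0,0,-35.3,0,0,0,0],[0,0,-35.3,0,0,0,0],[0,0,-35.3,0,0,0,0]]'|grep tcp; python3 -c "
from h import *
go(0,0,0)
grab('wrist','wC');wheel('wC',show='wCc')"
```

```text
tcp_pos: [519.4, -347.3, 130.6]
go [51.87 34.84 13.07] rz 0 | yaw -179.87 tcp [ 519.4 -347.3  130.6] tilt [0.0002 0.0004] q1,6 [-0.68 -2.25] t 7.4
wC centre [ 443.5 -351.8] r 30.6 slots [(np.float64(-85.8), np.float64(24.3)), (np.float64(94.2), np.float64(24.0))]
```

```bash
python3 -c "
from h import *
go(443.5,-351.8,25,150)"
```

```text
go [ 7.6  -0.43 10.57] rz 0.526 | yaw -179.87 tcp [ 519.5 -347.3  130.7] tilt [0.0003 0.0002] q1,6 [-0.68 -2.25] t 7.45
```

View pics/wCc.png

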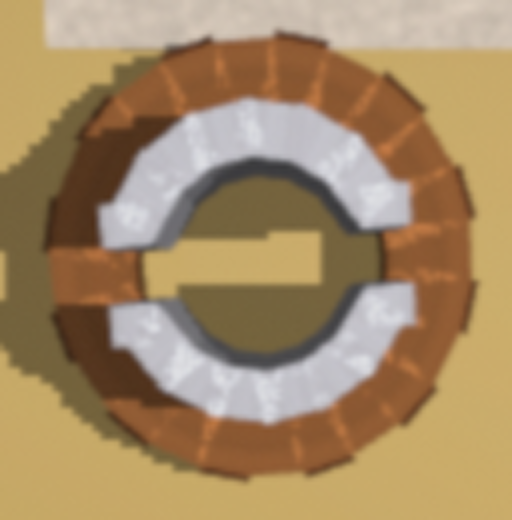

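The crop shows C is a brown wheel with opposite slots at left (115,275) and right (400,255), so it is wheel_180.

```bash
python3 -m handwheel '[[0,7.6,-0.43,0,0,0,0.526],[0,7.6,-0.43,0,0,0,0.526],[0,7.6,-0.43,0,0,0,0.526],[0,7.6,-0.43,4,0,0,0.526],[0,7.6,-0.43,7,0,0,0.526],[0,7.6,-0.43,10.57,0,0,0.526],[0,7.6,-0.43,10.57,0,0,0.526]]'|egrep 'tcp|force'; python3 -c "
from h import *
go(443.5,-351.8,25,150)"; python3 -m handwheel '[[1,0,0,0,0,0,0],[1,0,0,0,0,0,0],[1,0,0,0,0,0,0],[1,0,0,0,0,0,0],[1,0,0,0,0,0,0],[1,0,0,0,0,0,0],[1,0,0,0,0,0,0],[1,0,0,0,0,0,0]]' 40; python3 -c "
from h import *
go(653.2,-149.1,180,175.5)"
```

```text
tcp_pos: [442.2, -351.2, 22.8]
wrist_force: [-0.2, 0.1, 0.3]
go [-0.14  0.01 -0.22] rz -0.001 | yaw 149.96 tcp [ 442.2 -351.2   22.8] tilt [-0.0028  0.003 ] q1,6 [-0.77 -1.82] t 8.32
t: 9.32
tcp_pos: [443.8, -353.1, 25.7]
tool_rot: [0.26, 0.966, 0.0, 0.001]
wrist_force: [1.2, 2.3, 5.1]
opening: 61.2
go [ -7.9   28.17 -15.4 ] rz -0.447 | yaw 149.88 tcp [ 443.8 -353.1   25.7] tilt [ 0.0017 -0.    ] q1,6 [-0.77 -1.82] t 9.32
```

```bash
python3 -m handwheel '[[1,0,0,-5,0,0,0],[1,0,0,-10,0,0,0],[1,0,0,-15.4,0,0,0],[1,-7.9,28.2,-15.4,0,0,-0.447],[1,-7.9,28.2,-15.4,0,0,-0.447],[1,-7.9,28.2,-15.4,0,0,-0.447],[1,-7.9,28.2,-15.4,0,0,-0.447],[1,-7.9,28.2,-15.4,0,0,-0.447],[1,-7.9,28.2,-15.4,0,0,-0.447],[1,-7.9,28.2,-15.4,0,0,-0.447]]'
python3 - <<'E'
from h import *
go(653.2,-149.1,180,175.5)
s=robot.get_state(); t=s["tcp_pos"]; grab("wrist","hC"); wheel("hC",c0=t[:2],zt=t[2]+31,show="hCc")
E
```

```text
t: 10.58
tcp_pos: [651.9, -149.7, 176.9]
tool_rot: [0.04, 0.999, -0.0, -0.002]
wrist_force: [-0.7, -0.1, -3.2]
opening: 61.4
go [-0.13  0.07 -0.31] rz -0.001 | yaw 175.46 tcp [ 651.9 -149.7  176.9] tilt [-0.0036 -0.0005] q1,6 [-0.31 -1.8 ] t 10.57
hC centre [ 649.4 -149.3] r 33.0 slots [(np.float64(-60.8), np.float64(17.5)), (np.float64(123.8), np.float64(17.1))]
```

View pics/hCc.png

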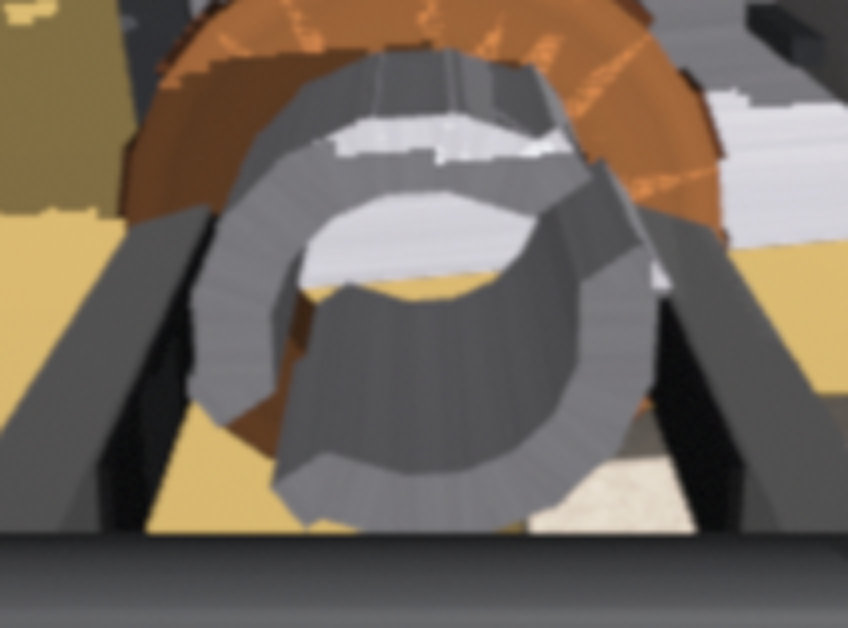

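```bash
cat >> h.py <<'E'
def held(n,tcp,dz=31):
    im,d,C,K=load(n); P=cloud(d,C,K); Q=P.reshape(-1,3); zt=tcp[2]+dz
    t=Q[(np.hypot(*(Q[:,:2]-tcp[:2]).T)<36)&(np.abs(Q[:,2]-zt)<8)]
    y=R.from_quat(robot.get_state()["tool_rot"]).as_matrix()[:2,1]
    t=t[np.abs((t[:,:2]-tcp[:2])@y)<27.5]
    zz=np.median(t[:,2]); t=t[np.abs(t[:,2]-zz)<3]
    def f(p):
        r=np.hypot(*(t[:,:2]-p).T); return np.maximum(0,r-29.5)+np.maximum(0,20.5-r)
    p=least_squares(f,tcp[:2],loss="soft_l1",f_scale=.5).x
    a=np.degrees(np.arctan2(*(t[:,:2]-p).T[::-1]));r=np.hypot(*(t[:,:2]-p).T);a=np.sort(a[(r>21.5)&(r<28.5)])
    g=np.diff(np.r_[a,a[0]+360]);i=np.where(g>9)[0]
    print(n,len(t),"top z",zz.round(1),"centre-tcp",(p-tcp[:2]).round(1),"res",np.abs(f(p)).mean().round(2),"slots",[(round(a[k]+g[k]/2,1),round(g[k],1)) for k in i])
E
python3 - <<'E'
from h import *
s=robot.get_state(); t=s["tcp_pos"]; held("hC",np.array([651.9,-149.7,176.9]))
go(653.2,-149.1,180,175.5)
grab("wrist","hC2"); held("hC2",t)
E
```

```text
hC 4805 top z 207.2 centre-tcp [-2.2  0.2] res 0.08 slots [(np.float64(-57.7), np.float64(21.8)), (np.float64(121.2), np.float64(22.4))]
go [-0.13  0.12 -0.25] rz -0.002 | yaw 175.4 tcp [ 651.8 -150.2  177.5] tilt [-0.0027 -0.0004] q1,6 [-0.31 -1.8 ] t 10.62
hC2 4788 top z 207.8 centre-tcp [-2.2  0.1] res 0.08 slots [(np.float64(-58.6), np.float64(22.2)), (np.float64(121.3), np.float64(22.0))]
```

```bash
python3 -c "
from h import *
go(654.7,-149.2,126,174.4)"
```

```text
go [-0.29  0.14  5.2 ] rz 0.017 | yaw 175.38 tcp [ 651.8 -150.4  178. ] tilt [-0.0017 -0.0004] q1,6 [-0.31 -1.8 ] t 10.68
```

```bash
python3 -m handwheel '[[1,-0.29,0.14,2,0,0,0.017],[1,-0.29,0.14,4,0,0,0.017],[1,-0.29,0.14,5.2,0,0,0.017],[1,-0.29,0.14,5.2,0,0,0.017],[1,-0.29,0.14,5.2,0,0,0.017]]'; python3 -c "
from h import *
go(654.7,-149.2,100,174.4)
s=robot.get_state(); t=s['tcp_pos']; grab('wrist','hC3'); held('hC3',t)"
```

```text
t: 11.3
tcp_pos: [656.2, -148.1, 127.5]
tool_rot: [0.048, 0.999, -0.0, 0.001]
wrist_force: [-0.1, -0.5, -2.7]
opening: 61.2
go [ 0.14 -0.13  2.75] rz 0.002 | yaw 174.49 tcp [ 656.2 -148.1  127.5] tilt [ 0.0013 -0.0003] q1,6 [-0.31 -1.78] t 11.3
hC3 4792 top z 157.8 centre-tcp [-2.3  0.2] res 0.08 slots [(np.float64(-58.8), np.float64(21.4)), (np.float64(119.9), np.float64(22.4))]
```

```bash
python3 -m handwheel '[[1,0.1,-0.1,0,0,0,0],[1,0.1,-0.1,0,0,0,0],[1,0.1,-0.1,0.5,0,0,0],[1,0.1,-0.1,1,0,0,0],[1,0.1,-0.1,1.5,0,0,0],[1,0.1,-0.1,2,0,0,0],[1,0.1,-0.1,2.5,0,0,0],[1,0.1,-0.1,2.8,0,0,0],[1,0.1,-0.1,2.8,0,0,0],[1,0.1,-0.1,2.8,0,0,0]]'; python3 -c "
from h import *
go(654.7,-149.2,56,174.4)"
```

```text
t: 12.6
tcp_pos: [654.9, -148.7, 99.0]
tool_rot: [0.048, 0.999, -0.0, 0.0]
wrist_force: [0.8, -1.0, -3.0]
opening: 60.8
go [ 0.02 -0.05  4.3 ] rz 0.002 | yaw 174.51 tcp [ 654.9 -148.7   99. ] tilt [ 0.0005 -0.0001] q1,6 [-0.31 -1.78] t 12.6
```

```bash
python3 -m handwheel '[[1,0,0,0.4,0,0,0],[1,0,0,0.8,0,0,0],[1,0,0,1.2,0,0,0],[1,0,0,1.2,0,0,0]]'; python3 -c "
from h import *
go(654.7,-149.2,56,174.4)"
```

```text
t: 13.1
tcp_pos: [654.4, -148.5, 85.9]
tool_rot: [0.048, 0.999, 0.0, -0.001]
wrist_force: [-0.2, -0.3, -2.8]
opening: 61.1
go [-0.04 -0.06  2.99] rz 0.002 | yaw 174.51 tcp [ 654.4 -148.5   85.9] tilt [-0.0014  0.0005] q1,6 [-0.31 -1.78] t 13.1
```

Engaged on the keys with no contact force. I'll lower it to home.

```bash
python3 -m handwheel '[[1,0,0,0.6,0,0,0],[1,0,0,1.2,0,0,0],[1,0,0,1.8,0,0,0],[1,0,0,2.4,0,0,0],[1,0,0,2.7,0,0,0],[1,0,0,3.0,0,0,0],[1,0,0,3.0,0,0,0]]'; python3 -c "
from h import *
go(654.7,-149.2,56,174.4)"
```

```text
t: 13.98
tcp_pos: [654.7, -148.6, 56.5]
tool_rot: [0.048, 0.999, 0.0, -0.0]
wrist_force: [0.0, 0.5, -2.3]
opening: 61.0
go [-0.01 -0.05  0.05] rz 0.002 | yaw 174.51 tcp [ 654.7 -148.6   56.5] tilt [-0.0004  0.0002] q1,6 [-0.31 -1.78] t 13.97
```

```bash
python3 -m handwheel '[[0,0,0,0.1,0,0,0],[0,0,0,0.1,0,0,0],[0,0,0,0.1,0,0,0],[0,0,0,-3,0,0,0],[0,0,0,-8,0,0,0],[0,0,0,-11,0,0,0],[0,0,0,-11,0,0,0]]'|egrep "tcp|open|force"; python3 -c "
from h import *
go(446.6,-1.2,130,165)"
```

```text
tcp_pos: [656.7, -149.2, 171.2]
wrist_force: [0.6, 0.1, 0.3]
opening: 94.2
go [22.36 12.73  3.92] rz 0.166 | yaw 174.52 tcp [ 656.7 -149.2  171.2] tilt [ 0.0079 -0.0024] q1,6 [-0.31 -1.78] t 14.85
```

```bash
python3 -m handwheel '[[0,15.6,13.5,2,0,0,-0.095],[0,15.6,13.5,2,0,0,-0.095],[0,15.6,13.5,2,0,0,-0.095],[0,15.6,13.5,3.9,0,0,-0.095],[0,15.6,13.5,3.9,0,0,-0.095],[0,15.6,13.5,3.9,0,0,-0.095],[0,15.6,13.5,3.9,0,0,-0.095]]'|egrep "tcp"; python3 -c "
from h import *
grab('wrist','wB2');wheel('wB2');go(446.6,-1.2,25,165);im,d,C,K=grab('top','t2');P=cloud(d,C,K)
for n,(u,v) in dict(A=(212,270),C=(317,193)).items():
    Q=P[v-14:v+14,u-14:u+14].reshape(-1,3);Q=Q[(Q[:,2]>50)&(Q[:,2]<100)];print(n,Q.mean(0).round(1),np.percentile(Q[:,2],[20,50,80]).round(1))"
```

```text
tcp_pos: [513.6, -0.3, 128.2]
wB2 centre [447.2  -1.3] r 30.8 slots [(np.float64(-28.6), np.float64(24.3)), (np.float64(34.0), np.float64(24.2))]
go [ 6.7  -0.1  10.32] rz 0.26 | yaw 179.88 tcp [ 5.135e+02 -3.000e-01  1.282e+02] tilt [ 0.0011 -0.0002] q1,6 [-0.11 -1.68] t 15.78
A [422.2 163.8  56.7] [54.6 56.9 58.9]
C [ 652.8 -146.5   73.5] [52.2 82.7 89.4]
```

```bash
python3 -m handwheel '[[0,6.7,-0.1,0,0,0,0.26],[0,6.7,-0.1,2,0,0,0.26],[0,6.7,-0.1,5,0,0,0.26],[0,6.7,-0.1,8,0,0,0.26],[0,6.7,-0.1,10.3,0,0,0.26],[0,6.7,-0.1,10.3,0,0,0.26]]'|egrep 'tcp|force'; python3 -m handwheel '[[1,0,0,0,0,0,0],[1,0,0,0,0,0,0],[1,0,0,0,0,0,0],[1,0,0,0,0,0,0],[1,0,0,0,0,0,0],[1,0,0,0,0,0,0],[1,0,0,0,0,0,0],[1,0,0,0,0,0,0]]' 40;  python3 -c "
from h import *
go(649.2,70.8,180,209.1)"
```

```text
tcp_pos: [444.2, -0.5, 23.2]
wrist_force: [-0.7, -0.4, 0.4]
t: 17.58
tcp_pos: [445.9, -0.4, 25.5]
tool_rot: [0.13, 0.992, 0.0, 0.001]
wrist_force: [-0.6, 0.5, 5.6]
opening: 60.7
go [-17.82  12.12 -15.43] rz -0.769 | yaw 165.06 tcp [ 4.459e+02 -4.000e-01  2.550e+01] tilt [ 0.0012 -0.0001] q1,6 [-0.13 -1.44] t 17.57
```

```bash
python3 -m handwheel '[[1,0,0,-5,0,0,0],[1,0,0,-10,0,0,0],[1,0,0,-15.4,0,0,0],[1,-17.8,12.1,-15.4,0,0,-0.769],[1,-17.8,12.1,-15.4,0,0,-0.769],[1,-17.8,12.1,-15.4,0,0,-0.769],[1,-17.8,12.1,-15.4,0,0,-0.769],[1,-17.8,12.1,-15.4,0,0,-0.769],[1,-17.8,12.1,-15.4,0,0,-0.769],[1,-17.8,12.1,-15.4,0,0,-0.769]]' | egrep "tcp|open"
python3 - <<'E'
from h import *
s=robot.get_state(); t=s["tcp_pos"]; grab("wrist","hB"); held("hB",t); go(649.2,70.8,126,209.1)
E
```

```text
tcp_pos: [647.6, 70.2, 179.0]
opening: 60.3
hB 4531 top z 209.5 centre-tcp [ 0.2 -0.9] res 0.06 slots [(np.float64(16.7), np.float64(23.4)), (np.float64(76.4), np.float64(22.4))]
go [-0.16 -0.02  5.33] rz -0.001 | yaw -150.97 tcp [647.7  70.2 179.3] tilt [ 0.0002 -0.    ] q1,6 [ 0.02 -2.06] t 18.88
```

```bash
python3 -m handwheel '[[1,-0.14,-0.02,2,0,0,0],[1,-0.14,-0.02,4,0,0,0],[1,-0.14,-0.02,5.3,0,0,0],[1,-0.14,-0.02,5.3,0,0,0],[1,-0.14,-0.02,5.3,0,0,0],[1,-0.14,-0.02,5.3,0,0,0],[1,-0.14,-0.02,5.3,0,0,0]]'|egrep "tcp|force"; python3 -c "
from h import *
go(648.9,70.7,100,209.1)"
```

```text
tcp_pos: [650.4, 71.2, 126.7]
wrist_force: [0.5, 0.7, -2.6]
go [0.16 0.03 2.67] rz 0.0 | yaw -150.88 tcp [650.4  71.2 126.7] tilt [0.0016 0.0001] q1,6 [ 0.02 -2.06] t 19.75
```

```bash
python3 -m handwheel '[[1,0.14,0.03,0,0,0,0],[1,0.14,0.03,0.3,0,0,0],[1,0.14,0.03,0.8,0,0,0],[1,0.14,0.03,1.2,0,0,0],[1,0.14,0.03,1.6,0,0,0],[1,0.14,0.03,2,0,0,0],[1,0.14,0.03,2.4,0,0,0],[1,0.14,0.03,2.7,0,0,0],[1,0.14,0.03,2.7,0,0,0]]'|egrep "tcp|force"; python3 -c "
from h import *
go(648.9,70.7,56,209.1)"
```

```text
tcp_pos: [648.3, 70.8, 98.4]
wrist_force: [0.1, -0.0, -3.2]
go [-0.05 -0.03  4.24] rz 0.0 | yaw -150.88 tcp [648.3  70.8  98.4] tilt [-0.0007  0.0001] q1,6 [ 0.02 -2.06] t 20.88
```

```bash
python3 -m handwheel '[[1,0,0,0.4,0,0,0],[1,0,0,0.8,0,0,0],[1,0,0,1.2,0,0,0],[1,0,0,1.2,0,0,0]]'|egrep "tcp|force"; python3 -c "
from h import *
go(648.9,70.7,56,209.1)"
```

```text
tcp_pos: [648.1, 70.8, 86.0]
wrist_force: [0.5, -0.3, -3.5]
go [-0.07 -0.05  3.  ] rz 0.0 | yaw -150.88 tcp [648.1  70.8  86. ] tilt [-0.0013  0.    ] q1,6 [ 0.02 -2.06] t 21.38
```

```bash
python3 -m handwheel '[[1,0,0,0.6,0,0,0],[1,0,0,1.2,0,0,0],[1,0,0,1.8,0,0,0],[1,0,0,2.4,0,0,0],[1,0,0,2.7,0,0,0],[1,0,0,3.0,0,0,0],[1,0,0,3.0,0,0,0]]'|egrep "tcp|force";python3 -m handwheel '[[0,0,0,0.1,0,0,0],[0,0,0,0.1,0,0,0],[0,0,0,0.1,0,0,0],[0,0,0,-3,0,0,0],[0,0,0,-8,0,0,0],[0,0,0,-11,0,0,0],[0,0,0,-11,0,0,0]]'|egrep "tcp|open|force"; python3 -c "
from h import *
go(725,-40,180,180)"
```

```text
tcp_pos: [648.4, 70.8, 56.5]
wrist_force: [-0.1, -0.3, -1.2]
tcp_pos: [650.5, 70.8, 171.0]
wrist_force: [0.8, 1.3, 0.7]
opening: 93.9
go [ -1.12 -13.31  -0.84] rz 0.508 | yaw -150.88 tcp [650.5  70.8 171. ] tilt [0.008  0.0002] q1,6 [ 0.02 -2.06] t 23.12
```

```bash
python3 -m handwheel '[[0,-1.1,-13.3,-0.8,0,0,0.508],[0,-1.1,-13.3,-0.8,0,0,0.508],[0,-1.1,-13.3,-0.8,0,0,0.508],[0,-1.1,-13.3,-0.8,0,0,0.508],[0,-1.1,-13.3,-0.8,0,0,0.508],[0,-1.1,-13.3,-0.8,0,0,0.508]]'|egrep "tcp"
python3 - <<'E'
from h import *
grab("wrist","c1"); im,d,C,K=load("c1"); P=cloud(d,C,K);Q=P.reshape(-1,3)
wheel("c1",c0=(653.2,-149.1),zt=86);wheel("c1",c0=(649.2,70.8),zt=86)
for c in((653.2,-149.1),(649.2,70.8)):
    r=np.hypot(Q[:,0]-c[0],Q[:,1]-c[1]); print("hub z",np.median(Q[(r>22)&(r<29)&(Q[:,2]>70),2]).round(1),"disc z",np.median(Q[(r>34)&(r<46),2]).round(1))
for n,x0,x1,y0,y1,lo in(("knob",500,575,-110,-30,55),("handle",530,590,70,125,75)):
    m=((P[:,:,2]>lo)&(P[:,:,0]>x0)&(P[:,:,0]<x1)&(P[:,:,1]>y0)&(P[:,:,1]<y1)); T=P[m]
    zt=np.percentile(T[:,2],75); T=T[np.abs(T[:,2]-zt)<4]; (cx,cy),(w,h),a=cv2.minAreaRect(T[:,:2].astype(np.float32)); print(n,len(T),zt.round(1),T.mean(0).round(1),(round(cx,1),round(cy,1)),(round(w,1),round(h,1)),round(a,1))
E
```

```text
tcp_pos: [722.4, -38.8, 174.7]
c1 centre [ 652.7 -147.9] r 31.4 slots [(np.float64(-57.6), np.float64(20.2)), (np.float64(119.5), np.float64(21.8))]
c1 centre [649.8  69.5] r 31.5 slots [(np.float64(15.4), np.float64(19.3)), (np.float64(78.3), np.float64(23.5))]
hub z 86.3 disc z 50.3
hub z 86.1 disc z 50.2
knob 5 55.3 [547.7 -90.4  55.4] (547.6, -89.4) (0.3, 9.9) 2.0
handle 706 86.2 [567.9  88.   85.6] (567.9, 88.4) (16.2, 22.4) 88.9
```

View pics/c1.png

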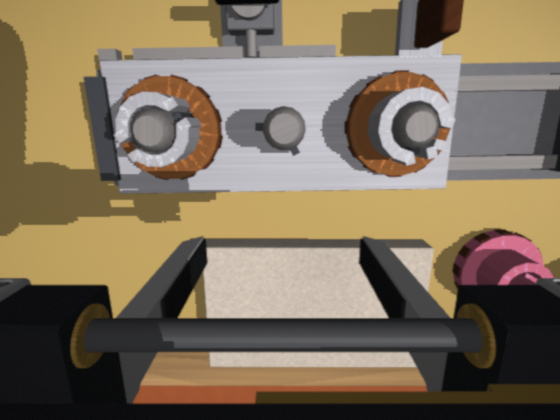

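Picture 9 shows both wheels seated on the left and right spindles, with discs at 50 mm and hubs at 86 mm, so both are home. Next is wheel_90, which goes in the tray.

Run:
```python
from h import *
im,d,C,K=load("w1"); P=cloud(d,C,K)
for n,x0,x1,y0,y1,lo in(("knob",500,575,-110,-30,60),("handle",530,590,70,125,75)):
    m=((P[:,:,2]>lo)&(P[:,:,0]>x0)&(P[:,:,0]<x1)&(P[:,:,1]>y0)&(P[:,:,1]<y1)); T=P[m]
    zt=np.percentile(T[:,2],75); T=T[np.abs(T[:,2]-zt)<4]; (cx,cy),(w,h),a=cv2.minAreaRect(T[:,:2].astype(np.float32)); print(n,len(T),zt.round(1),T.mean(0).round(1),(round(cx,1),round(cy,1)),(round(w,1),round(h,1)),round(a,1))
im,d,C,K=load("top0"); P=cloud(d,C,K)
m=(P[:,:,2]>16)&(P[:,:,2]<30)&(P[:,:,0]>320)&(P[:,:,0]<520)&(P[:,:,1]>220)&(P[:,:,1]<440)
c=max(cv2.findContours(m.astype(np.uint8),0,1)[0],key=lambda c:len(c)); r=cv2.minAreaRect(c); print(r, pl(*r[0],22,C,K))
go(500,164,140,180)
```

```text
knob 846 75.5 [540.5 -71.1  74.8] (540.1, -71.3) (14.4, 55.9) 1.7
handle 703 86.3 [559.   87.9  85.7] (558.9, 88.6) (39.6, 16.7) 0.5
((150.0, 269.0), (52.0, 50.0), 90.0) [428.80596848 348.74171735  22.        ]
go [22.2  20.35  3.5 ] rz 0.002 | yaw -179.86 tcp [722.5 -38.9 174.9] tilt [0.     0.0001] q1,6 [-0.13 -1.71] t 23.93
```

```bash
python3 -m handwheel '[[0,22.2,20.4,0,0,0,0],[0,22.2,20.4,0,0,0,0],[0,22.2,20.4,0,0,0,0],[0,22.2,20.4,3.5,0,0,0],[0,22.2,20.4,3.5,0,0,0],[0,22.2,20.4,3.5,0,0,0],[0,22.2,20.4,3.5,0,0,0],[0,22.2,20.4,3.5,0,0,0]]'|egrep "tcp"
python3 - <<'E'
from h import *
grab("wrist","wA2");wheel("wA2"); go(424,163.4,25,180)
im,d,C,K=load("wA2"); P=cloud(d,C,K); m=(P[:,:,2]>15)&(P[:,:,2]<30)&(P[:,:,1]>255)&(P[:,:,1]<440); Q=P[m]
print(Q.min(0),Q.max(0),len(Q))
E
```

```text
tcp_pos: [502.3, 163.3, 140.8]
wA2 centre [424.7 163.5] r 30.8 slots [(np.float64(-22.1), np.float64(23.8)), (np.float64(69.4), np.float64(23.7))]
go [7.850e+00 1.000e-02 1.155e+01] rz -0.001 | yaw 179.93 tcp [502.3 163.2 140.6] tilt [0.0019 0.0002] q1,6 [ 0.21 -1.36] t 24.98
[351.56680778 255.04395152  15.00141191] [596.41752856 439.85223233  28.90239897] 5185
```

```bash
python3 -m handwheel '[[0,7.8,0,0,0,0,-0.42],[0,7.8,0,2,0,0,-0.42],[0,7.8,0,5,0,0,-0.42],[0,7.8,0,8,0,0,-0.42],[0,7.8,0,11.5,0,0,-0.42],[0,7.8,0,11.5,0,0,-0.42]]'|egrep 'tcp|force'; python3 -m handwheel '[[1,0,0,0,0,0,0],[1,0,0,0,0,0,0],[1,0,0,0,0,0,0],[1,0,0,0,0,0,0],[1,0,0,0,0,0,0],[1,0,0,0,0,0,0],[1,0,0,0,0,0,0],[1,0,0,-4,0,0,0],[1,0,0,-9,0,0,0],[1,0,0,-9,0,0,0]]' 40;  python3 - <<'E'
from h import *
go(504,348.7,115,204)
im,d,C,K=grab("top","t3")
hsv=cv2.cvtColor(im,cv2.COLOR_RGB2GRAY); cv2.imwrite("pics/t3c.png",cv2.resize(im[225:315,90:250],(800,450),interpolation=2)[:,:,::-1])
E
```

```text
tcp_pos: [421.8, 162.8, 22.9]
wrist_force: [0.1, -0.3, 1.2]
t: 26.98
tcp_pos: [425.3, 164.5, 118.2]
tool_rot: [-0.209, 0.978, 0.0, 0.004]
wrist_force: [0.4, 0.6, -2.3]
opening: 60.2
go [-14.7   13.61   0.41] rz 0.001 | yaw -155.92 tcp [425.3 164.5 118.2] tilt [0.0077 0.0019] q1,6 [ 0.24 -1.75] t 26.98
```

View pics/t3c.png

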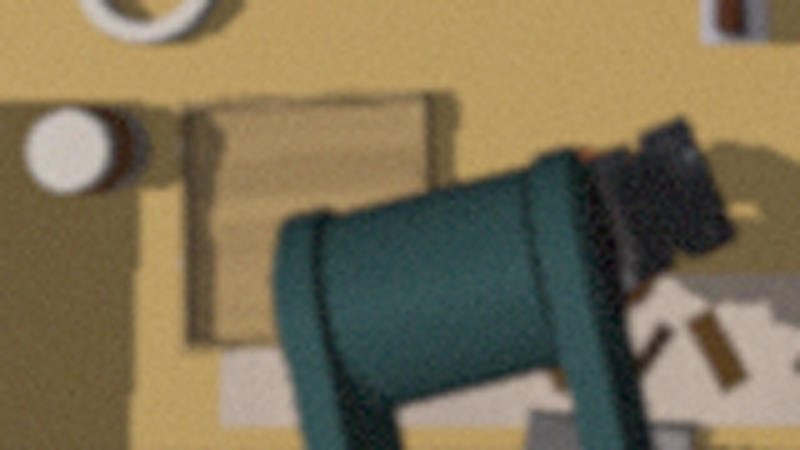

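Run:
```python
from h import *
im,d,C,K=load("t3"); p=pl(152.2,269.3,22,C,K); print(p, pl(127,244,22,C,K),pl(177.4,294.6,22,C,K)); go(p[0],p[1],115,204)
s=robot.get_state(); t=s["tcp_pos"]; grab("wrist","hA"); held("hA",t)
```

```text
[427.90822364 342.14037308  22.        ] [503.57621542 420.21272791  22.        ] [353.06396043 264.91792091  22.        ]
go [-7.67 16.08  0.05] rz 0.001 | yaw -155.92 tcp [423.5 164.  115.4] tilt [0.0023 0.0005] q1,6 [ 0.24 -1.75] t 27.02
hA 4540 top z 145.7 centre-tcp [-0.  -0.9] res 0.05 slots [(np.float64(-20.3), np.float64(23.0)), (np.float64(69.3), np.float64(22.2))]
```

```bash
python3 -m handwheel '[[1,-7.7,16.1,0,0,0,0],[1,-7.7,16.1,0,0,0,0],[1,-7.7,16.1,0,0,0,0],[1,-7.7,16.1,0,0,0,0],[1,-7.7,16.1,0,0,0,0],[1,-7.7,16.1,3,0,0,0],[1,-7.7,16.1,6,0,0,0],[1,-7.7,16.1,7.6,0,0,0],[1,-7.7,16.1,7.6,0,0,0],[1,-7.7,16.1,7.6,0,0,0]]'|egrep "tcp|force|open"; python3 -c "
from h import *
go(428,342.3,30.5,204)"
```

```text
tcp_pos: [428.3, 342.4, 40.0]
wrist_force: [0.0, -0.2, -2.5]
opening: 60.4
go [0.04 0.01 0.95] rz 0.001 | yaw -155.96 tcp [428.3 342.4  40. ] tilt [0.0018 0.0012] q1,6 [ 0.57 -1.42] t 28.32
```

```bash
python3 -m handwheel '[[1,0,0,0.4,0,0,0],[1,0,0,0.7,0,0,0],[1,0,0,0.9,0,0,0],[1,0,0,0.9,0,0,0]]'|egrep "tcp|force|open"; python3 -m handwheel '[[0,0,0,0,0,0,0],[0,0,0,0,0,0,0],[0,0,0,0,0,0,0],[0,0,0,-4,0,0,0],[0,0,0,-9,0,0,0],[0,0,0,-13,0,0,0],[0,0,0,-13,0,0,0]]'|egrep "tcp|open"; python3 -c "
from h import *
go(503,342,160,180)"
```

```text
tcp_pos: [427.6, 342.4, 30.7]
wrist_force: [-2.0, -1.2, 4.1]
opening: 60.2
tcp_pos: [429.6, 343.7, 164.3]
opening: 94.2
go [-6.63 -3.15  0.49] rz 0.42 | yaw -155.92 tcp [429.6 343.7 164.3] tilt [0.0077 0.0051] q1,6 [ 0.57 -1.42] t 29.7
```

```bash
python3 -m handwheel '[[0,-6.6,-3.2,0.5,0,0,0.42],[0,-6.6,-3.2,0.5,0,0,0.42],[0,-6.6,-3.2,0.5,0,0,0.42],[0,-6.6,-3.2,0.5,0,0,0.42],[0,-6.6,-3.2,0.5,0,0,0.42]]'|egrep "tcp"
python3 - <<'E'
from h import *
grab("wrist","tr");wheel("tr",zt=61); im,d,C,K=load("tr"); P=cloud(d,C,K)
c=(428,342);r=np.hypot(P[:,:,0]-c[0],P[:,:,1]-c[1]); print("disc",np.median(P[(r>34)&(r<46)][:,2]))
m=(P[:,:,2]>17)&(P[:,:,2]<30)&(P[:,:,1]>255)&(P[:,:,1]<430)&(P[:,:,0]>340)&(P[:,:,0]<515)&(r>60);Q=P[m];print("walls",np.percentile(Q,[2,98],axis=0).mean(0),np.percentile(Q,[2,98],axis=0))
go(540.3,-71.4,130,270)
E
```

```text
tcp_pos: [500.2, 339.8, 153.7]
tr centre [428.8 341.7] r 30.9 slots [(np.float64(-21.4), np.float64(24.5)), (np.float64(71.0), np.float64(23.9))]
disc 25.545810215152926
walls [429.32290193 346.8108355   20.52429408] [[353.57136131 271.20749114  17.54900459]
 [505.07444255 422.41417986  23.49958357]]
go [ -3.96 -41.13   2.42] rz -1.57 | yaw -179.94 tcp [500.3 339.9 154.1] tilt [-0.0009 -0.0004] q1,6 [ 0.5  -1.07] t 30.38
```

```bash
python3 -m handwheel '[[0.5,-4,-41.2,0,0,0,1.56],[0.5,-4,-41.2,0,0,0,1.56],[0.5,-4,-41.2,0,0,0,1.56],[0.5,-4,-41.2,0,0,0,1.56],[0.5,-4,-41.2,0,0,0,1.56],[0.5,-4,-41.2,0,0,0,1.56],[0.5,-4,-41.2,0,0,0,1.56],[0.5,-4,-41.2,0,0,0,1.56],[0.5,-4,-41.2,0,0,0,1.56],[0.5,-4,-41.2,0,0,0,1.56]]'|egrep "tcp|open"
python3 - <<'E'
from h import *
grab("wrist","k1");im,d,C,K=load("k1"); P=cloud(d,C,K)
go(540.3,-71.4,46,91)
def box(x0,x1,y0,y1,lo):
    m=((P[:,:,2]>lo)&(P[:,:,2]<100)&(P[:,:,0]>x0)&(P[:,:,0]<x1)&(P[:,:,1]>y0)&(P[:,:,1]<y1)); T=P[m]
    zt=np.percentile(T[:,2],75); T=T[np.abs(T[:,2]-zt)<4]; print(len(T),zt.round(1),cv2.minAreaRect(T[:,:2].astype(np.float32)))
box(515,575,-110,-30,62)
m=(np.abs(P[:,:,0]-540)<25)&(np.abs(P[:,:,1]+71)<30); print(np.histogram(P[m][:,2],bins=range(-5,90,5)))
E
```

```text
tcp_pos: [540.7, -72.0, 154.8]
opening: 46.6
go [ 0.05 -0.04 10.88] rz -0.005 | yaw 90.71 tcp [540.7 -71.9 154.8] tilt [0.0002 0.    ] q1,6 [-0.24 -0.25] t 31.68
981 75.5 ((539.7924194335938, -70.8193588256836), (13.905350685119629, 54.89048767089844), 1.0252933502197266)
(array([ 12, 133, 123, 240,  21,  24, 384, 556,  22, 326,  10,  11,  15,
        14,  15, 496, 500,   0]), array([-5,  0,  5, 10, 15, 20, 25, 30, 35, 40, 45, 50, 55, 60, 65, 70, 75,
       80, 85]))
```

View pics/k1.png

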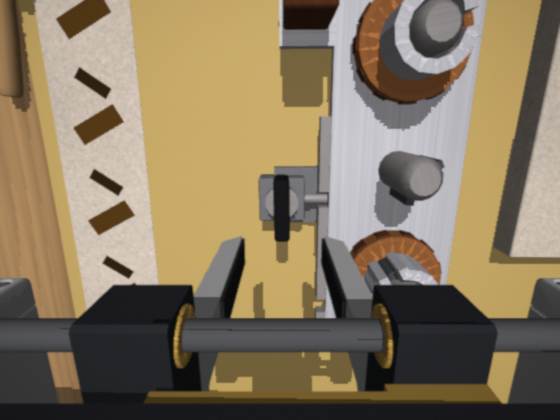

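Picture 11 shows the knob's black bar at (282,207), in line with the jaws, on a pedestal about 42 mm high. I'll grip above that.

```bash
python3 -m handwheel '[[0.5,0.1,-0.05,3,0,0,0],[0.5,0.1,-0.05,6,0,0,0],[0.5,0.1,-0.05,9,0,0,0],[0.5,0.1,-0.05,10.6,0,0,0],[0.5,0.1,-0.05,10.6,0,0,0],[0.5,0.1,-0.05,10.6,0,0,0]]'|egrep "tcp|force"; python3 -m handwheel '[[1,0,0,0,0,0,0],[1,0,0,0,0,0,0],[1,0,0,0,0,0,0],[1,0,0,0,0,0,0],[1,0,0,0,0,0,0],[1,0,0,0,0,0,0]]' 25; python3 -c "
from h import *
go(540.3,-71.4,47,91)"
```

```text
tcp_pos: [541.4, -71.1, 50.2]
wrist_force: [0.4, 0.3, 0.2]
t: 33.17
tcp_pos: [539.5, -71.1, 49.0]
tool_rot: [0.703, 0.711, -0.001, -0.001]
wrist_force: [-5.2, -0.2, 5.4]
opening: 13.6
go [-0.03  0.08  0.2 ] rz -0.006 | yaw 90.64 tcp [539.5 -71.1  49. ] tilt [-0.0018 -0.0001] q1,6 [-0.23 -0.25] t 33.17
```

```bash
python3 -m handwheel '[[1,0,0,0,0,0,-0.17],[1,0,0,0,0,0,-0.34],[1,0,0,0,0,0,-0.51],[1,0,0,0,0,0,-0.68],[1,0,0,0,0,0,-0.85],[1,0,0,0,0,0,-1.02],[1,0,0,0,0,0,-1.19],[1,0,0,0,0,0,-1.36],[1,0,0,0,0,0,-1.38],[1,0,0,0,0,0,-1.38]]'; python3 -c "
from h import *
go(540.3,-71.4,47,170)"
```

```text
t: 34.42
tcp_pos: [540.3, -70.5, 49.0]
tool_rot: [0.091, 0.996, 0.001, -0.0]
wrist_force: [-3.9, 2.3, 5.5]
opening: 13.9
go [-0.02 -0.09  0.2 ] rz -0.007 | yaw 169.58 tcp [540.3 -70.5  49. ] tilt [-0.0001  0.0011] q1,6 [-0.23 -1.62] t 34.42
```

```bash
python3 -m handwheel '[[0.5,0,0,0,0,0,0],[0.5,0,0,0,0,0,0],[0.5,0,0,0,0,0,0],[0.5,0,0,-4,0,0,0],[0.5,0,0,-9,0,0,0],[0.5,0,0,-11,0,0,0],[0.5,0,0,-11,0,0,0]]'|egrep "tcp|open"
python3 - <<'E'
from h import *
grab("wrist","k2");im,d,C,K=load("k2"); P=cloud(d,C,K)
def box(x0,x1,y0,y1,lo):
    m=((P[:,:,2]>lo)&(P[:,:,2]<95)&(P[:,:,0]>x0)&(P[:,:,0]<x1)&(P[:,:,1]>y0)&(P[:,:,1]<y1)); T=P[m]
    zt=np.percentile(T[:,2],75); T=T[np.abs(T[:,2]-zt)<4]; print(len(T),zt.round(1),cv2.minAreaRect(T[:,:2].astype(np.float32)))
box(505,575,-110,-30,62); box(530,590,70,125,75)
go(559,89.5,130,181); go(559,89.5,48,181)
E
```

```text
tcp_pos: [541.8, -71.4, 161.0]
opening: 47.0
956 75.5 ((539.61669921875, -70.83122253417969), (13.65059757232666, 54.978397369384766), 79.50383758544922)
902 86.2 ((558.6377563476562, 88.55249786376953), (40.579471588134766, 16.864168167114258), 2.5634562969207764)
go [ 1.08 16.14  2.89] rz -0.198 | yaw 169.68 tcp [540.7 -71.2 158.9] tilt [ 0.0013 -0.0003] q1,6 [-0.23 -1.63] t 35.35
go [ 1.09 16.14 11.09] rz -0.198 | yaw 169.68 tcp [540.7 -71.2 158.9] tilt [ 0.0013 -0.0003] q1,6 [-0.23 -1.63] t 35.35
```

```bash
python3 -m handwheel '[[0.5,1.1,16.1,0,0,0,-0.198],[0.5,1.1,16.1,0,0,0,-0.198],[0.5,1.1,16.1,0,0,0,-0.198],[0.5,1.1,16.1,0,0,0,-0.198],[0.5,1.1,16.1,3,0,0,-0.198],[0.5,1.1,16.1,6,0,0,-0.198],[0.5,1.1,16.1,9,0,0,-0.198],[0.5,1.1,16.1,11,0,0,-0.198],[0.5,1.1,16.1,11,0,0,-0.198],[0.5,1.1,16.1,11,0,0,-0.198]]'|egrep "tcp|force"; python3 -m handwheel '[[1,0,0,0,0,0,0],[1,0,0,0,0,0,0],[1,0,0,0,0,0,0],[1,0,0,0,0,0,0],[1,0,0,0,0,0,0],[1,0,0,0,0,0,0]]' 30; python3 -c "
from h import *
go(559-2.1,89.5+120,48,181)"
```

```text
tcp_pos: [558.5, 88.6, 49.0]
wrist_force: [0.0, 0.5, 0.8]
t: 37.35
tcp_pos: [558.5, 90.1, 49.2]
tool_rot: [-0.009, 1.0, 0.001, 0.0]
wrist_force: [0.8, 4.3, 2.8]
opening: 16.0
go [-0.06 11.94  0.14] rz 0.001 | yaw -178.93 tcp [558.5  90.1  49.2] tilt [0.0008 0.0013] q1,6 [ 0.06 -1.53] t 37.35
```

```bash
python3 -m handwheel '[[1,0,1,0,0,0,0],[1,0,2.5,0,0,0,0],[1,0,4,0,0,0,0],[1,0,5.5,0,0,0,0],[1,0,7,0,0,0,0],[1,0,8.5,0,0,0,0],[1,0,10,0,0,0,0],[1,0,11.2,0,0,0,0],[1,0,12,0,0,0,0],[1,0,12.1,0,0,0,0]]'; python3 -m handwheel '[[1,0,0.2,0,0,0,0],[1,0,0.2,0,0,0,0],[1,0,0.2,0,0,0,0]]'
```

```text
t: 38.6
tcp_pos: [556.3, 210.1, 49.2]
tool_rot: [-0.009, 1.0, -0.001, 0.0]
wrist_force: [-1.1, -7.3, 5.7]
opening: 15.4
t: 38.98
tcp_pos: [556.3, 210.1, 49.2]
tool_rot: [-0.009, 1.0, -0.002, 0.0]
wrist_force: [-0.7, -10.6, 7.4]
opening: 16.0
```

```bash
python3 -m handwheel '[[0.5,0,0,0,0,0,0],[0.5,0,0,0,0,0,0],[0.5,0,0,0,0,0,0],[0.5,0,0,-4,0,0,0],[0.5,0,0,-9,0,0,0],[0.5,0,0,-11,0,0,0],[0.5,0,0,-11,0,0,0]]'|egrep "tcp|open"; python3 -c "
from h import *
go(540,-71,155,169.5)"
```

```text
tcp_pos: [557.2, 213.2, 161.0]
opening: 47.3
go [  2.25 -28.38   0.54] rz 0.202 | yaw -178.93 tcp [557.2 213.2 161. ] tilt [0.0044 0.0017] q1,6 [ 0.27 -1.32] t 39.85
```

```bash
python3 -m handwheel '[[0.5,2.2,-28.5,0.5,0,0,0.202],[0.5,2.2,-28.5,0.5,0,0,0.202],[0.5,2.2,-28.5,0.5,0,0,0.202],[0.5,2.2,-28.5,0.5,0,0,0.202],[0.5,2.2,-28.5,0.5,0,0,0.202],[0.5,2.2,-28.5,0.5,0,0,0.202],[0.5,2.2,-28.5,0.5,0,0,0.202],[0.5,2.2,-28.5,0.5,0,0,0.202]]'|egrep "tcp|open"; python3 -c "
from h import *
go(540,-71,48.5,169.5)"
```

```text
tcp_pos: [539.1, -71.6, 153.1]
opening: 47.0
go [-0.09  0.07 10.46] rz 0.001 | yaw 169.58 tcp [539.1 -71.6 153.1] tilt [-0.001   0.0008] q1,6 [-0.24 -1.63] t 40.85
```

Now grip the knob and turn it back by 1.38 rad, with a little extra.

```bash
python3 -m handwheel '[[0.5,-0.1,0,3,0,0,0],[0.5,-0.1,0,6,0,0,0],[0.5,-0.1,0,9,0,0,0],[0.5,-0.1,0,10.4,0,0,0],[0.5,-0.1,0,10.4,0,0,0],[0.5,-0.1,0,10.4,0,0,0]]'|egrep "tcp|force"; python3 -m handwheel '[[1,0,0,0,0,0,0],[1,0,0,0,0,0,0],[1,0,0,0,0,0,0],[1,0,0,0,0,0,0],[1,0,0,0,0,0,0],[1,0,0,0,0,0,0]]' 25|egrep "tcp|force|open"; python3 -m handwheel '[[1,0,0,0,0,0,0.17],[1,0,0,0,0,0,0.34],[1,0,0,0,0,0,0.51],[1,0,0,0,0,0,0.68],[1,0,0,0,0,0,0.85],[1,0,0,0,0,0,1.02],[1,0,0,0,0,0,1.19],[1,0,0,0,0,0,1.36],[1,0,0,0,0,0,1.39],[1,0,0,0,0,0,1.39]]'; python3 -c "
from h import *
go(540,-71,48.5,91)"
```

```text
tcp_pos: [541.4, -73.1, 51.3]
wrist_force: [-0.3, -0.1, -0.2]
tcp_pos: [541.0, -70.7, 50.1]
wrist_force: [0.8, 6.0, 0.3]
opening: 14.2
t: 43.6
tcp_pos: [539.5, -71.9, 50.1]
tool_rot: [0.707, 0.707, 0.0, -0.001]
wrist_force: [-2.9, 4.6, 3.8]
opening: 14.0
go [0.09 0.05 0.16] rz -0.017 | yaw 90.03 tcp [539.5 -71.9  50.1] tilt [-0.0015  0.0023] q1,6 [-0.24 -0.24] t 43.6
```

Clamped. Release, rise clear and look.

```bash
python3 -m handwheel '[[0.5,0,0,0,0,0,0],[0.5,0,0,0,0,0,0],[0.5,0,0,0,0,0,0],[0.5,0,0,-4,0,0,0],[0.5,0,0,-9,0,0,0],[0.5,0,0,-14,0,0,0],[0.5,0,0,-16,0,0,0],[0.5,0,0,-16,0,0,0]]'|egrep "tcp|open"
python3 - <<'E'
from h import *
grab("wrist","f1");im,d,C,K=load("f1"); P=cloud(d,C,K);Q=P.reshape(-1,3)
def box(x0,x1,y0,y1,lo):
    m=((P[:,:,2]>lo)&(P[:,:,2]<95)&(P[:,:,0]>x0)&(P[:,:,0]<x1)&(P[:,:,1]>y0)&(P[:,:,1]<y1)); T=P[m]
    zt=np.percentile(T[:,2],75); T=T[np.abs(T[:,2]-zt)<4]; print(len(T),zt.round(1),cv2.minAreaRect(T[:,:2].astype(np.float32)))
box(505,575,-110,-30,62); box(530,580,185,240,75)
go(540,-71,250,180)
E
```

```text
tcp_pos: [541.5, -73.7, 212.1]
opening: 47.1
690 75.6 ((539.776611328125, -71.01521301269531), (13.850479125976562, 55.7331428527832), 1.3128912448883057)Traceback (most recent call last):
  File "<stdin>", line 6, in <module>
  File "<stdin>", line 5, in box
    return _quantile_unchecked(
        a, q, axis, out, overwrite_input, method, keepdims, weights)
    return _ureduce(a,
                    func=_quantile_ureduce_func,
    ...<5 lines>...
                    overwrite_input=overwrite_input,
                    method=method)
    r = func(a, **kwargs)
    result = _quantile(arr,
                       quantiles=q,
    ...<2 lines>...
                       out=out,
                       weights=wgt)
    slices_having_nans = np.isnan(arr[-1, ...])
                                  ~~~^^^^^^^^^
IndexError: index -1 is out of bounds for axis 0 with size 0
```

View pics/f1.png

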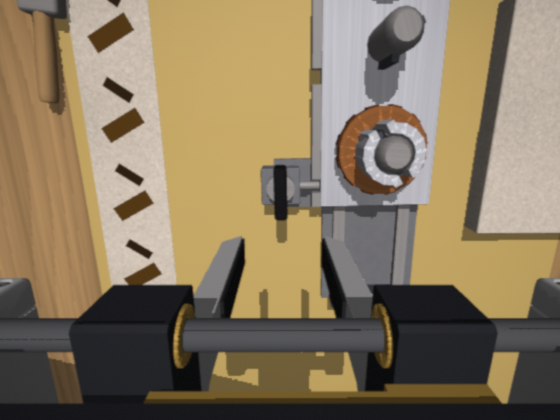

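Picture 12 shows the knob bar at (281,192) back in line with the rail, and the carriage at the left with wheel_180 seated at (383,150). Last, I'll check everything with the top camera, which the arm hides only in part.

Run:
```python
from h import *
im,d,C,K=grab("top","f2"); P=cloud(d,C,K);Q=P.reshape(-1,3)
for n,c,z in(("180",(651.1,-29.1+2),30),("60",(647,190.8+2),30),("90",(428,342),5)):
    r=np.hypot(Q[:,0]-c[0],Q[:,1]-c[1]); h=Q[(r<50)&(np.abs(Q[:,2]-z-20)<6)]; print(n,"disc",h.mean(0).round(1) if len(h) else None,len(h),"hub z",np.median(Q[(r>22)&(r<29)&(Q[:,2]>z+26),2]).round(1))
m=(P[:,:,2]>75)&(P[:,:,2]<95)&(P[:,:,0]>535)&(P[:,:,0]<580)&(P[:,:,1]>180)&(P[:,:,1]<240); print("handle",P[m].mean(0))
go(540,-71,300)
```

```text
180 disc [655.4  -7.1  50.6] 257 hub z 86.6
60 disc [644.6 188.7  50.5] 440 hub z 87.0
90 disc [429.6 337.8  25.6] 444 hub z 60.7
handle [556.20999275 209.95223116  85.54424543]
go [ 0.23  0.   -9.15] rz 0 | yaw 89.83 tcp [539.8 -73.2 208.5] tilt [-0.0016  0.0003] q1,6 [-0.24 -0.24] t 44.7
```

View pics/f2.png

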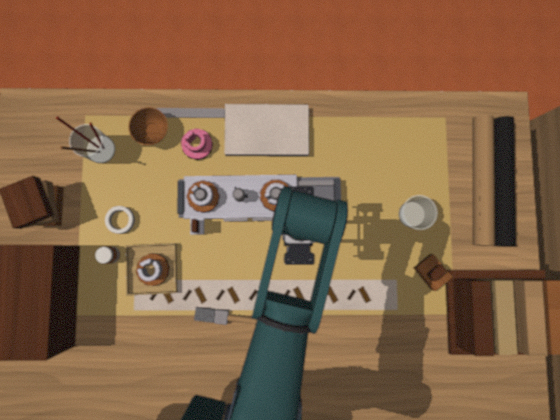

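```bash
python3 -c "
from h import *
job.sign_off()"
```

```text
the job is handed in; nothing more can be done
```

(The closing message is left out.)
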